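# Clip the tether snap hook onto the bench eye

### The arm

A 7-joint arm with a two-finger parallel gripper is mounted at the origin on a cart in front of the work surface, level with it; the furniture and walls round the work are solid. World frame = base frame: x ahead of the robot, y to its left, z up, the work surface at z = 0. Lengths are in m, angles in rad, forces in N, time in s.
With the tool pointing down it reaches from about 0.35 to 0.9 m from the base axis. Payload 19.9 kg.
Tool frame: the origin (TCP) lies midway between the tips of the shut fingers; the grasp point (between the pads) lies 19 mm behind it; z points along the fingers, y is the line along which they close (so a half turn about z gives the same grasp; the last joint's range is limited). The gripper opens to 85 mm and grips with 20 to 120 N. Pads are 22 mm wide; open, the fingers measure 114 mm over their backs; the gripper's body (76 mm by 85 mm) begins 54 mm behind the grasp point. The pads swing forward as they close: fully open they stand 13 mm farther back than shut.
Start: joints at [1.228, 0.417, -0.01, 1.614, 0.005, 1.111, -0.053], TCP at [0.186, -0.597, 0.231] pointing down, gripper open.
Joint ranges: [-2.81, 2.81], [-0.39, 2.02], [-1.27, 1.25], [0.06, 2.57], [-1.19, 4.33], [0.19, 2], [-2.82, 2.82]. Speed limits (rad/s): [1.89, 1.89, 2.39, 2.39, 3.01, 3.01, 3.01].

### API

Orientations are given as a unit quaternion [w, x, y, z].
In Python, from station import env gives the robot as it stands.
- The arm moves only by the tool arm_command, never from a script. Its argument "deltas" is a list of rows, each an object of numbers: "hand": the finger opening in m, from 0 to 0.0854; "dx", "dy", "dz": the shift along the world's x, y, z in m; "ax", "ay", "az": the turn, a rotation vector about the world's x, y, z in rad. A call has 1 to 12 rows; each row shifts and turns the commanded pose from where the row before left it; what a row does not reach is not made up. A row lasts 1/12 s, in which the tool goes at most 41.7 mm and 7.16 degrees, less where a joint would pass 70% of its speed; a pose out of reach is approached as far as the arm can. A call with a gripper value outside its range is refused whole. The fingers move at their own pace and stop on an object; "squeeze" is the grip in N (left out, the last holds). Time passes only in rows, so rows that do not move let the fingers close. It gives the time, the measured TCP pose, the force, the opening and the grip force at its end, in the units of the state.
- env.get_state(): the state, without advancing time (a new reading comes with each control period).
- env.snapshot(name): name is "scene" or "top"; returns the picture (400x640x3 uint8, red, green, blue); there is no depth.
- env.camera_model(name): a dict with "fx", "fy", "cx", "cy" (pixels), "xyz" and "rotation" of the camera in the world. Camera axes: x right, y up, looking along -z (the intrinsics and any distortion apply to the point x, -y, -z); pixel columns grow to the right and rows downward; lengths in m; the calibration is good to about 2 mm. A picture is of the moment at which its call begins. camera_model takes no time and is no camera call.
- env.sign_off(): hands the job in; it is judged then, once.
Trained networks look in the newest picture that a camera, given by its name, has taken for a name from the list of things; names that differ only in an ending like _2 or _b are one class to them, and where a whole thing is asked for, a point or a joint stands for the part that bears it (a point fixed in the world has none). Each returns a list of dicts, best first, with "conf" (0 to 1); they miss things now and then, are a little off and sometimes report something else, mostly with a low value. They report only what shows in the picture. A call takes as long as a camera call. They do not tell look-alikes from the thing itself.
- env.outline_of(camera, query): "pixels" (400x640 bool, what is visible of it) and "box" ([left, top, right, bottom] in pixels, round what is visible of it).
The state is a dict: "time": time; "joints": joint angles; "joint_velocities": joint speeds; "tau": joint torques, N m; "tcp_pos": TCP position; "eef_rot": TCP orientation; "force": force on the tool from outside, world axes, zero at the start; "wrist_torque": the same for the moment, N m; "finger_gap": opening from 0.0 (shut) to 1.0 (fully open); "grasp_force": force on a finger pad.
Only numpy, scipy, OpenCV 4.12 (cv2) and the standard library are available. Lean on these libraries where they do the work, as an engineer would, in place of code of your own. Each camera call takes 0.05 s, during which the arm holds its last target. There are 200 camera calls.

### The job

Take the tether's snap hook by its orange grip out of its grey rest and press its gate straight down on the steel bar of the bench eye until the bar has passed inside and the gate has sprung shut. Then pull the hook up against the bar for a moment with about 8 N to prove that it holds, lower it until it hangs on the bar, and let go. Never press or pull on the eye with more than 25 N, and leave the petri dish and the bottles beside it where they are.

Things in the scene. Friction and masses are not known exactly. Their poses are not given: they have to be found in the camera images.
- hook: snap hook: flat pear-shaped steel frame of 10 mm rod (x -47 to 27, z 0 to 62 mm), brass gate along its bottom, orange grip on top; about 120 g. Origin: its underside, straight below the grip; z up through the grip, x from the gate's hinge towards the nose, y across its thickness. The fixed nose spans x 10 to 27 mm at the bottom: a bar pressed on it cannot get in
- hook_grip (a point): centre of the hook's orange moulded grip, 82 mm above the hook's origin; the grip is 30 (hook x) x 14 (y) x 40 mm (z 62 to 102), with a small steel ring on top up to z = 114 mm
- hook_gate: the hook's gate, a brass rod 7 mm thick and 42 mm long; origin on its hinge, at x -34, z 5 mm of the hook. Shut, it lies along the hook's +x, its free end at the hook's x = 8, underside z 1.5, upper side z 8.5 mm. A bar of 8 mm pressed up on it at the hook's x = -5 to 5 mm slides off its end some 32 to 38 mm after first touch
- gate_swing (a joint): gate angle in rad: 0 shut against the nose, to 1.2 open. It opens only inward (up into the frame) and is sprung shut: 5 N at 34 mm from the hinge starts it; far open it pushes about 8 N down on the bar, then 11 N along hook x. Once the bar has slid off its end (gate at about 0.8) it snaps shut below the bar; some 14 mm on, the bar meets the inside of the frame's top
- hook_seat (a point): inside of the top of the hook's frame, 52 mm straight above its origin; the inside falls away to both sides, so the hook hangs upright with the bar here (centre of mass some 15 mm below)
- anchor: bench eye, fixed to the worktop: round grey foot, 76 mm diameter, origin at the centre of its underside. On its screwed shank stands a steel loop: a level bar of 8 mm diameter along this body's y, straight above the origin, its top 90 to 110 mm above the worktop. That height differs each time and is not reported: feel for it or look. It stays put in use
- shank (a point): top of the socket that takes the eye's shank, 18 mm above the foot's underside, on its axis. Above it stands a yellow crosspiece, and from that rise the loop's legs at y = 24 and -24 mm of the anchor: 40 mm free between the legs, 62 mm from the crosspiece up to the bar's top
- rest: grey slotted block, fixed to the worktop, in which the hook stands upright at first, its underside 8 mm above the worktop; origin under the hook's origin, x along the slot; slot 12 mm wide, walls up to 38 mm above the worktop, foot 100 x 50 mm
- petri_dish: bystander: closed petri dish, 61 mm diameter, 15 mm high; origin at the centre of its underside
- dropper: bystander: white dropper bottle, 20 mm diameter, 65 mm high; origin at the centre of its underside
- reagent: bystander: clear reagent bottle with blue cap, 56 mm diameter, 105 mm high; origin at the centre of its underside
Things that resemble listed ones, but are neither listed nor needed, are in the scene too. Of the things that look like the hook, the middle-sized one is meant.

How it is judged:
By the outcome, as a careful person would: the job done as asked, in the order asked, and still so for the second after the job is handed in, with the robot touching nothing.
It also fails if it takes over 64 s, if anything falls off the work surface, if the arm or the gripper's body presses on something with over 40 N, if the wrist force passes 120 N, or if a joint passes its speed limit or range.

## Working session

There is one attempt and no reset: what is moved stays moved. The work goes in short steps, Python scripts to look and compute and a tool call to move; the robot and the scene stay as the last step left them, time stands still between calls to the robot, and variables do not carry over. Pictures are saved under pics/ and viewed, at most 10 in all, crops included, and the job is handed in when it is done.

Besides the shell and the picture viewer there is one more tool, called after "Call:" as name(argument=value, ...) on one line, values as JSON. arm_command: Moves the arm, as the interface text tells. Its arguments: {"type":"object","properties":{"deltas":{"type":"array","items":{"type":"object","properties":{"hand":{"type":"number"},"dx":{"type":"number"},"dy":{"type":"number"},"dz":{"type":"number"},"ax":{"type":"number"},"ay":{"type":"number"},"az":{"type":"number"}}}},"squeeze":{"type":"number"}},"required":["deltas"]}

```bash
mkdir -p pics
cat > h.py <<'E'
from station import env
import numpy as np, cv2
def save(n,f,crop=None,s=1):
    im=env.snapshot(n)[:,:,::-1]
    if crop: l,t,r,b=crop; im=im[t:b,l:r]
    if s!=1: im=cv2.resize(im,None,fx=s,fy=s,interpolation=cv2.INTER_CUBIC)
    cv2.imwrite('pics/'+f,im)
def ray(n,u,v):
    c=env.camera_model(n); R=np.array(c['rotation'])
    if R.shape!=(3,3):
        from scipy.spatial.transform import Rotation as Q
        R=Q.from_quat(np.r_[R[1:],R[0]]).as_matrix()
    d=R@np.array([(u-c['cx'])/c['fx'],-(v-c['cy'])/c['fy'],-1.])
    return np.array(c['xyz']),d
def at(n,u,v,z):
    o,d=ray(n,u,v); return o+d*(z-o[2])/d[2]
def tri(a,ua,b,ub):
    o1,d1=ray(a,*ua);o2,d2=ray(b,*ub)
    s=np.linalg.lstsq(np.c_[d1,-d2],o2-o1,rcond=None)[0]
    p,q=o1+s[0]*d1,o2+s[1]*d2
    return (p+q)/2,np.linalg.norm(p-q)
def proj(n,p):
    c=env.camera_model(n); o,_=ray(n,0,0)
    R=np.column_stack([ray(n,c['cx']+c['fx'],c['cy'])[1]-ray(n,c['cx'],c['cy'])[1],ray(n,c['cx'],c['cy']-c['fy'])[1]-ray(n,c['cx'],c['cy'])[1],-ray(n,c['cx'],c['cy'])[1]])
    q=R.T@(np.array(p)-o); return c['cx']-c['fx']*q[0]/q[2], c['cy']+c['fy']*q[1]/q[2]
E
python3 - <<'E'
from h import *
print(env.get_state())
for n in('scene','top'):
    save(n,n+'1.png'); print(n,env.camera_model(n))
    for q in('hook','hook_grip','hook_gate','anchor','rest','petri_dish','dropper','reagent'):
        for r in env.outline_of(n,q):
            v,u=np.nonzero(r['pixels']); print(q,round(r['conf'],2),r['box'],len(u),u.mean().round(1),v.mean().round(1))
E
```

```text
{'time': 0.0, 'joints': array([ 1.22747509,  0.41798662, -0.01030535,  1.61418581,  0.00471635,
        1.11067693, -0.05300785]), 'joint_velocities': array([ 0.00175247, -0.00050733,  0.00115449, -0.00088978, -0.00011631,
        0.00139164,  0.00159062]), 'tau': array([-6.26706114e-04, -8.64439774e+01,  6.78838659e-01, -4.34888363e+01,
        1.91132049e-02,  7.59068294e-03,  1.85599828e-05]), 'tcp_pos': array([ 0.18567059, -0.59641962,  0.23064747]), 'eef_rot': array([-5.99491122e-04,  9.88633658e-01,  1.50343309e-01, -1.44480603e-04]), 'force': array([ 0.25552474, -0.32634337,  0.07103551]), 'wrist_torque': array([-0.04013792,  0.03779943,  0.03126417]), 'grasp_force': 0.0, 'finger_gap': 0.9993109357352593}
scene {'fx': 429.00182486633923, 'fy': 429.00182486633923, 'cx': 330.30093511580486, 'cy': 208.09328435131687, 'xyz': array([0.27096559, 0.79558057, 0.59859857]), 'rotation': array([-0.20269481, -0.10930318,  0.43658014,  0.86969271])}
hook 0.95 [383.9, 236.1, 408.4, 266.5] 414 393.7 250.9
hook 0.89 [314.5, 180.7, 351.8, 247.3] 1122 328.9 209.9
hook 0.78 [390.5, 188.8, 420.0,
[... 837 characters left out ...]
68294697])}
hook 0.96 [315.7, 176.9, 361.3, 221.4] 656 337.2 197.1
hook 0.72 [360.7, 248.3, 379.0, 285.5] 325 369.9 265.2
hook 0.71 [316.6, 259.5, 332.7, 280.9] 83 321.2 267.7
hook_grip 0.85 [319.4, 181.2, 359.1, 219.2] 652 336.8 196.7
hook_grip 0.6 [315.7, 258.6, 327.2, 281.0] 107 321.9 269.0
hook_grip 0.59 [364.0, 248.8, 379.8, 286.3] 303 370.1 264.2
hook_gate 0.5 [327.7, 196.5, 344.6, 212.2] 85 337.4 203.8
anchor 0.7 [257.8, 226.2, 291.6, 259.6] 931 272.2 243.3
rest 0.73 [350.4, 244.8, 382.5, 291.1] 749 364.8 268.8
petri_dish 0.91 [245.4, 127.0, 274.0, 157.4] 565 261.5 141.1
dropper 0.54 [362.6, 250.2, 380.3, 284.6] 276 369.8 264.9
reagent 0.76 [367.7, 137.0, 399.0, 166.7] 740 381.3 150.0
```

View pics/scene1.png

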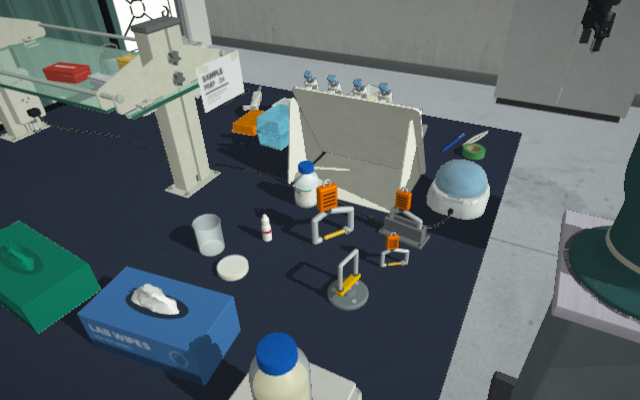

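View pics/top1.png

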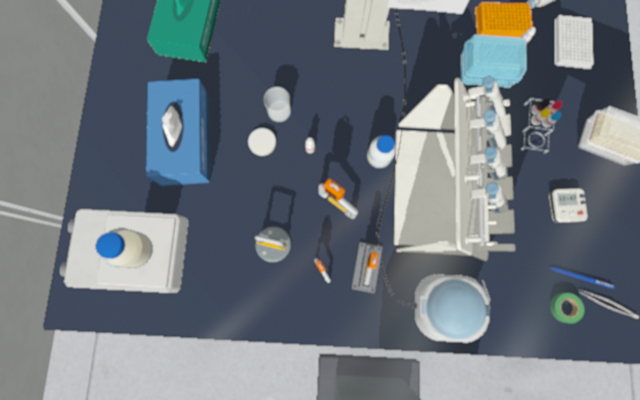

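The scene shows three hook look-alikes: a large one at scene (330,210), a small one at (394,250), and one standing in the grey rest at (404,205). The rest one is the middle-sized, so I choose it. The eye is at scene (348,285) and top (272,243). Next I check with close crops.

Run:
```python
from h import *
a=env.snapshot('scene')[:,:,::-1]; b=env.snapshot('top')[:,:,::-1]
z=lambda i,c,s:cv2.resize(i[c[1]:c[3],c[0]:c[2]],None,fx=s,fy=s,interpolation=cv2.INTER_CUBIC)
A=z(a,(310,170,440,320),4)  # 520x600
B=z(b,(250,220,390,300),5.7)
cv2.imwrite('pics/c1.png',A); cv2.imwrite('pics/c2.png',B)
g,e=tri('scene',(404,200),'top',(371.5,260)); print('grip',g,e)
for n,uv,zz in [('rest top',(364.8,268.8),.02),('anchor foot',(272.2,243.5),.01),('petri',(261.5,141),.008),('reag',(381,150),.05),('dropper',(310,146),.05)]:
    print(n,at('top',*uv,zz))
print(at('top',396,250,0),at('top',396,250,.2),at('top',455,250,.2))
print(at('scene',348,293,.01))
```

```text
grip [0.46352185 0.09379058 0.08920752] 0.002888259252686873
rest top [0.44990521 0.09930655 0.02      ]
anchor foot [0.49266173 0.29897633 0.01      ]
petri [0.72227662 0.34152432 0.008     ]
reag [0.70314409 0.07598039 0.05      ]
dropper [0.70336238 0.22962882 0.05      ]
[0.49458423 0.03090024 0.        ] [0.47772921 0.06602762 0.2       ] [ 0.48342601 -0.03524224  0.2       ]
[0.48887794 0.3061813  0.01      ]
```

View pics/c1.png

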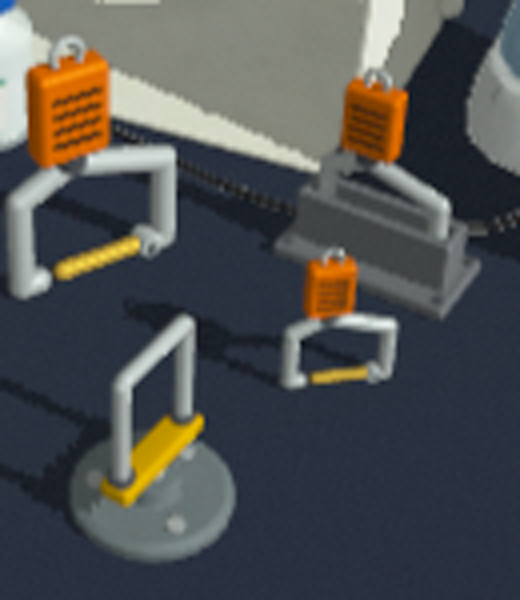

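View pics/c2.png

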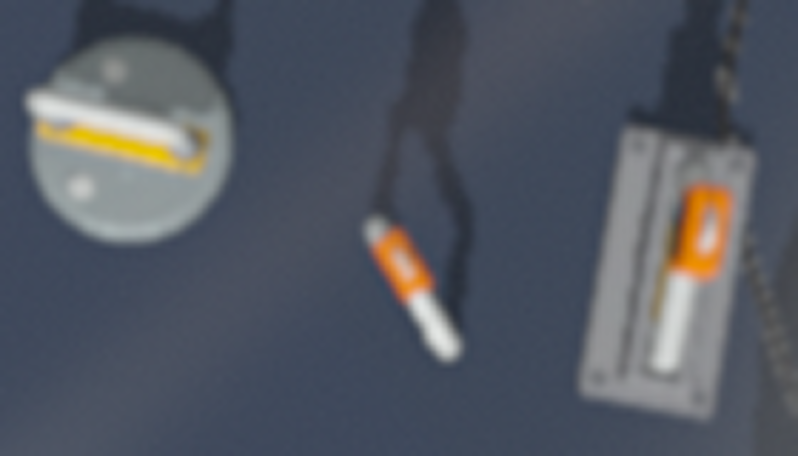

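The crops confirm the choice. The hook in the rest has its long (hinge) side toward the robot and its nose toward world +x. The bar runs roughly along world y, from top (257,238) to (285,246). Next: measure the angles.

Run:
```python
from h import *
P,e=tri('scene',(340.5,265.7),'top',(256.7,237.9));print('bar +y end',P,e)
Q,e=tri('scene',(356.7,250.5),'top',(284.7,246));print('bar -y end',Q,e)
d=P-Q;print('len',np.linalg.norm(d),'perp heading deg',np.degrees(np.arctan2(-d[0],d[1])),'mid',(P+Q)/2)
r=env.outline_of('top','rest')[0]
c=cv2.boxPoints(cv2.minAreaRect(np.argwhere(r['pixels'])[:,::-1].astype(np.float32)))
w=np.array([at('top',*p,.012)[:2] for p in c]);print(w.round(3));
E1=w-np.roll(w,1,0);
for k in E1: print(np.linalg.norm(k).round(3),np.degrees(np.arctan(k[1]/k[0])).round(1))
# slot from crop2 : (655,140)->(628,375) & wall; 
f=lambda x,y:(250+x/5.7,220+y/5.7)
for a,b,z in[((662,140),(632,375),.038),((628,128),(580,392),.003),((755,150),(715,415),.003),((692,190),(672,270),.11),((731,190),(715,270),.11)]:
    A,B=at('top',*f(*a),z),at('top',*f(*b),z);k=A-B;print(np.degrees(np.arctan2(k[1],k[0])).round(1),np.linalg.norm(k).round(3))
c=np.mean([at('top',*f(*p),.11) for p in((692,187),(731,187),(715,275),(676,270))],0);print('grip top c',c)
print('frame hinge corner',at('top',*f(663,360),.045))
```

```text
bar +y end [0.49583704 0.32219619 0.0894952 ] 0.0010867981719631535
bar -y end [0.48663314 0.26735166 0.08214227] 0.0073199194509321695
len 0.05609545289005469 perp heading deg -9.526493482576406 mid [0.49123509 0.29477393 0.08581873]
[[0.409 0.126]
 [0.507 0.114]
 [0.502 0.065]
 [0.404 0.079]]
0.048 83.9
0.099 -7.4
0.049 83.8
0.099 -8.0
-5.4 0.085
-8.3 0.1
-7.2 0.1
-12.3 0.027
-9.8 0.027
grip top c [0.46337998 0.09295972 0.11      ]
frame hinge corner [0.42038504 0.09792665 0.045     ]
```

Call:
arm_command(deltas=[{"dz": 0.03,"dy": 0.03,"hand": 0.05},{"dz": 0.03,"dy": 0.038,"dx": 0.01,"hand": 0.05},{"dz": 0.01,"dy": 0.038,"dx": 0.014,"hand": 0.05},{"dy": 0.038,"dx": 0.015,"hand": 0.05},{"dy": 0.038,"dx": 0.015,"hand": 0.05},{"dy": 0.038,"dx": 0.015,"hand": 0.05},{"dy": 0.038,"dx": 0.015,"hand": 0.05},{"dy": 0.038,"dx": 0.015,"hand": 0.05}])

```text
invalid input at $.deltas[0]: expected keys hand, dx, dy, dz, ax, ay, az
```

Call:
arm_command(deltas=[{"dx": 0.0,"dy": 0.02,"dz": 0.03,"ax": 0,"ay": 0,"az": 0,"hand": 0.05},{"dx": 0.01,"dy": 0.03,"dz": 0.03,"ax": 0,"ay": 0,"az": 0,"hand": 0.05},{"dx": 0.014,"dy": 0.035,"dz": 0.01,"ax": 0,"ay": 0,"az": -0.044,"hand": 0.05},{"dx": 0.014,"dy": 0.035,"dz": 0,"ax": 0,"ay": 0,"az": -0.044,"hand": 0.05},{"dx": 0.014,"dy": 0.035,"dz": 0,"ax": 0,"ay": 0,"az": -0.044,"hand": 0.05},{"dx": 0.014,"dy": 0.035,"dz": 0,"ax": 0,"ay": 0,"az": -0.044,"hand": 0.05},{"dx": 0.014,"dy": 0.035,"dz": 0,"ax": 0,"ay": 0,"az": -0.044,"hand": 0.05},{"dx": 0.014,"dy": 0.035,"dz": 0,"ax": 0,"ay": 0,"az": -0.044,"hand": 0.05},{"dx": 0.014,"dy": 0.035,"dz": 0,"ax": 0,"ay": 0,"az": -0.044,"hand": 0.05},{"dx": 0.014,"dy": 0.035,"dz": 0,"ax": 0,"ay": 0,"az": -0.044,"hand": 0.05},{"dx": 0.014,"dy": 0.035,"dz": 0,"ax": 0,"ay": 0,"az": -0.044,"hand": 0.05},{"dx": 0.014,"dy": 0.035,"dz": 0,"ax": 0,"ay": 0,"az": -0.044,"hand": 0.05}])

```text
time: 2.05
tcp_pos: [0.3356, -0.1963, 0.3002]
eef_rot: [0.0, 0.998, -0.07, 0.0]
force: [2.1, -0.5, 0.8]
finger_gap: 0.589
grasp_force: 0.0
```

Call:
arm_command(deltas=[{"dx": 0.016,"dy": 0.03,"dz": 0,"ax": 0,"ay": 0,"az": 0,"hand": 0.05},{"dx": 0.016,"dy": 0.03,"dz": 0,"ax": 0,"ay": 0,"az": 0,"hand": 0.05},{"dx": 0.016,"dy": 0.03,"dz": 0,"ax": 0,"ay": 0,"az": 0,"hand": 0.05},{"dx": 0.016,"dy": 0.03,"dz": 0,"ax": 0,"ay": 0,"az": 0,"hand": 0.05},{"dx": 0.016,"dy": 0.03,"dz": 0,"ax": 0,"ay": 0,"az": 0,"hand": 0.05},{"dx": 0.016,"dy": 0.03,"dz": 0,"ax": 0,"ay": 0,"az": 0,"hand": 0.05},{"dx": 0.016,"dy": 0.03,"dz": 0,"ax": 0,"ay": 0,"az": 0,"hand": 0.05},{"dx": 0.008,"dy": 0.03,"dz": -0.02,"ax": 0,"ay": 0,"az": 0,"hand": 0.05},{"dx": 0.004,"dy": 0.03,"dz": -0.03,"ax": 0,"ay": 0,"az": 0,"hand": 0.05},{"dx": 0.004,"dy": 0.02,"dz": -0.03,"ax": 0,"ay": 0,"az": 0,"hand": 0.05},{"dx": 0,"dy": 0,"dz": -0.03,"ax": 0,"ay": 0,"az": 0,"hand": 0.05},{"dx": 0,"dy": 0,"dz": 0,"ax": 0,"ay": 0,"az": 0,"hand": 0.05}])

```text
time: 3.05
tcp_pos: [0.4608, 0.0918, 0.1863]
eef_rot: [0.0, 0.998, -0.068, -0.003]
force: [-1.1, -0.9, -0.9]
finger_gap: 0.589
grasp_force: 0.0
```

Run:
```python
from h import *
a=env.snapshot('scene')[:,:,::-1]; b=env.snapshot('top')[:,:,::-1]
z=lambda i,c,s:cv2.resize(i[c[1]:c[3],c[0]:c[2]],None,fx=s,fy=s,interpolation=cv2.INTER_CUBIC)
A=z(a,(310,140,440,320),3.3); B=z(b,(240,210,320,270),4.5)
cv=np.zeros((max(A.shape[0],B.shape[0]),A.shape[1]+B.shape[1],3),np.uint8)
cv[:A.shape[0],:A.shape[1]]=A; cv[:B.shape[0],A.shape[1]:]=B; print(A.shape,B.shape)
cv2.imwrite('pics/c3.png',cv)
t=env.get_state()['tcp_pos'];print(t,proj('scene',t),proj('top',t))
```

```text
(594, 429, 3) (270, 360, 3)
[0.46302731 0.09105061 0.19092952] (np.float64(408.7128267977228), np.float64(155.6708029522178)) (np.float64(380.45667948730306), np.float64(258.1197457692649))
```

View pics/c3.png

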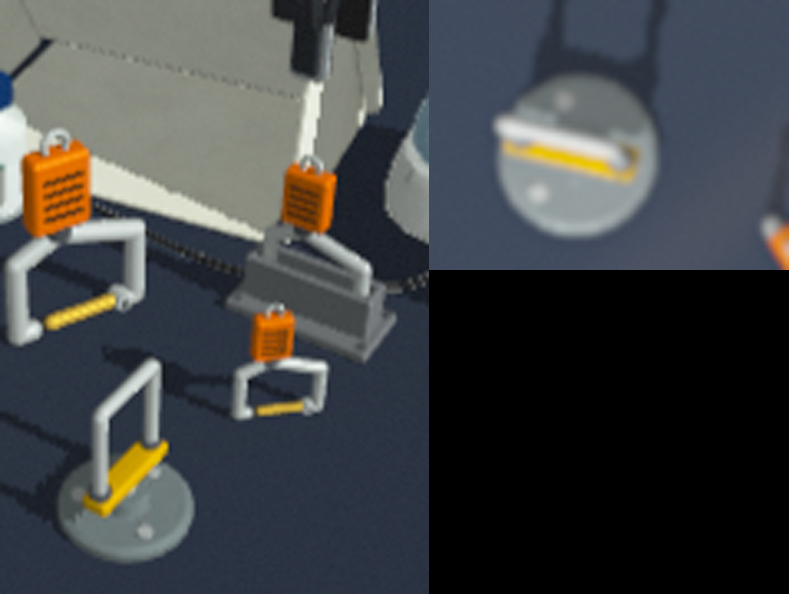

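The gripper sits squarely above the rest hook, with the grip at crop (308,195) directly below the fingers. Descending to grasp.

Call:
arm_command(deltas=[{"dx": 0,"dy": 0,"dz": -0.025,"ax": 0,"ay": 0,"az": 0,"hand": 0.05},{"dx": 0,"dy": 0,"dz": -0.025,"ax": 0,"ay": 0,"az": 0,"hand": 0.05},{"dx": 0,"dy": 0,"dz": -0.025,"ax": 0,"ay": 0,"az": 0,"hand": 0.05},{"dx": 0,"dy": 0,"dz": -0.025,"ax": 0,"ay": 0,"az": 0,"hand": 0.05},{"dx": 0,"dy": 0,"dz": -0.0125,"ax": 0,"ay": 0,"az": 0,"hand": 0.05},{"dx": 0,"dy": 0,"dz": 0,"ax": 0,"ay": 0,"az": 0,"hand": 0.03},{"dx": 0,"dy": 0,"dz": 0,"ax": 0,"ay": 0,"az": 0,"hand": 0.02},{"dx": 0,"dy": 0,"dz": 0,"ax": 0,"ay": 0,"az": 0,"hand": 0.01},{"dx": 0,"dy": 0,"dz": 0,"ax": 0,"ay": 0,"az": 0,"hand": 0.0},{"dx": 0,"dy": 0,"dz": 0,"ax": 0,"ay": 0,"az": 0,"hand": 0.0},{"dx": 0,"dy": 0,"dz": 0,"ax": 0,"ay": 0,"az": 0,"hand": 0.0}], squeeze=60)

```text
time: 4.07
tcp_pos: [0.4646, 0.0919, 0.08]
eef_rot: [-0.0, 0.998, -0.069, 0.002]
force: [-1.2, 3.0, 10.0]
finger_gap: 0.152
grasp_force: 60.4
```

Call:
arm_command(deltas=[{"dx": 0,"dy": 0,"dz": 0,"ax": 0,"ay": 0,"az": 0,"hand": 0.0},{"dx": 0,"dy": 0,"dz": 0,"ax": 0,"ay": 0,"az": 0,"hand": 0.0},{"dx": 0,"dy": 0,"dz": 0,"ax": 0,"ay": 0,"az": 0,"hand": 0.0}])

```text
time: 4.32
tcp_pos: [0.4646, 0.0919, 0.08]
eef_rot: [-0.0, 0.998, -0.069, 0.002]
force: [0.1, 3.8, 10.5]
finger_gap: 0.156
grasp_force: 60.4
```

Call:
arm_command(deltas=[{"dx": 0,"dy": 0,"dz": 0.01,"ax": 0,"ay": 0,"az": 0,"hand": 0.0},{"dx": 0,"dy": 0,"dz": 0.015,"ax": 0,"ay": 0,"az": 0,"hand": 0.0},{"dx": 0,"dy": 0,"dz": 0.02,"ax": 0,"ay": 0,"az": 0,"hand": 0.0},{"dx": 0,"dy": 0,"dz": 0.02,"ax": 0,"ay": 0,"az": 0,"hand": 0.0},{"dx": 0,"dy": 0,"dz": 0.02,"ax": 0,"ay": 0,"az": 0,"hand": 0.0},{"dx": 0,"dy": 0,"dz": 0.02,"ax": 0,"ay": 0,"az": 0,"hand": 0.0},{"dx": 0,"dy": 0,"dz": 0.015,"ax": 0,"ay": 0,"az": 0,"hand": 0.0},{"dx": 0,"dy": 0,"dz": 0,"ax": 0,"ay": 0,"az": 0,"hand": 0.0},{"dx": 0,"dy": 0,"dz": 0,"ax": 0,"ay": 0,"az": 0,"hand": 0.0}])

```text
time: 5.07
tcp_pos: [0.4636, 0.091, 0.1993]
eef_rot: [0.0, 0.998, -0.069, 0.001]
force: [0.4, 0.7, -2.4]
finger_gap: 0.152
grasp_force: 59.1
```

Run:
```python
from h import *
save('scene','l1.png',(300,80,460,260),3.3)
t=env.get_state();print(t['tcp_pos'],t['force'],t['finger_gap'],proj('scene',t['tcp_pos']))
for z in(.086,.09,.094,.098,.102):
    print(z,[at('top',*p,z)[:2].round(4) for p in((256.2,237.5),(284.7,245.8))],[at('scene',*p,z)[:2].round(4) for p in((340.4,265.7),(356.4,250.1))])
```

```text
[0.46314319 0.09094953 0.19837013] [ 0.62319464  0.30253977 -1.36774741] 0.15417273675425375 (np.float64(409.0465361428178), np.float64(152.19084575092944))
0.086 [array([0.4964, 0.3236]), array([0.4832, 0.266 ])] [array([0.4981, 0.3191]), array([0.4895, 0.2713])]
0.09 [array([0.496, 0.323]), array([0.4829, 0.2657])] [array([0.4963, 0.3228]), array([0.4878, 0.2754])]
0.094 [array([0.4956, 0.3224]), array([0.4826, 0.2654])] [array([0.4945, 0.3266]), array([0.4861, 0.2795])]
0.098 [array([0.4952, 0.3219]), array([0.4823, 0.265 ])] [array([0.4928, 0.3303]), array([0.4844, 0.2836])]
0.102 [array([0.4949, 0.3213]), array([0.4819, 0.2647])] [array([0.491, 0.334]), array([0.4827, 0.2877])]
```

View pics/l1.png

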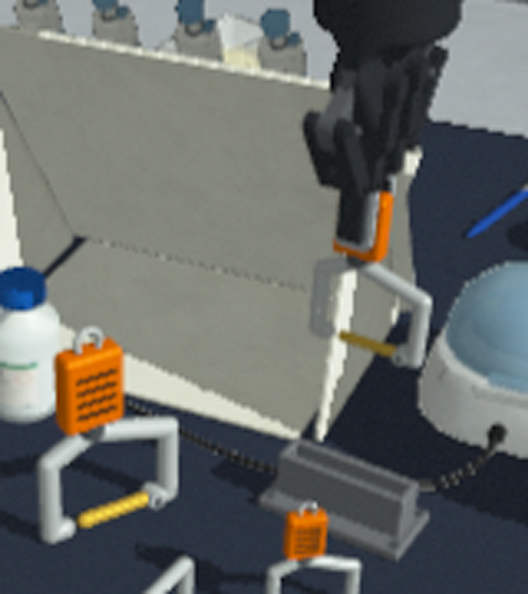

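The hook is held upright, nose toward +x, gate shut. Next I move above the eye with a slight turn to match the bar.

Call:
arm_command(deltas=[{"dx": 0.003,"dy": 0.015,"dz": 0,"ax": 0,"ay": 0,"az": -0.01,"hand": 0.0},{"dx": 0.003,"dy": 0.025,"dz": 0,"ax": 0,"ay": 0,"az": -0.01,"hand": 0.0},{"dx": 0.004,"dy": 0.03,"dz": 0,"ax": 0,"ay": 0,"az": -0.01,"hand": 0.0},{"dx": 0.004,"dy": 0.03,"dz": 0,"ax": 0,"ay": 0,"az": -0.01,"hand": 0.0},{"dx": 0.004,"dy": 0.03,"dz": 0,"ax": 0,"ay": 0,"az": -0.01,"hand": 0.0},{"dx": 0.004,"dy": 0.03,"dz": 0,"ax": 0,"ay": 0,"az": -0.01,"hand": 0.0},{"dx": 0.003,"dy": 0.025,"dz": 0,"ax": 0,"ay": 0,"az": 0,"hand": 0.0},{"dx": 0.002,"dy": 0.017,"dz": 0,"ax": 0,"ay": 0,"az": 0,"hand": 0.0},{"dx": 0,"dy": 0,"dz": 0,"ax": 0,"ay": 0,"az": 0,"hand": 0.0},{"dx": 0,"dy": 0,"dz": 0,"ax": 0,"ay": 0,"az": 0,"hand": 0.0},{"dx": 0,"dy": 0,"dz": 0,"ax": 0,"ay": 0,"az": 0,"hand": 0.0}])

```text
time: 6.03
tcp_pos: [0.49, 0.2926, 0.1973]
eef_rot: [0.0, 0.995, -0.099, -0.001]
force: [-0.4, -0.3, -1.3]
finger_gap: 0.154
grasp_force: 59.1
```

Run:
```python
from h import *
a=env.snapshot('scene')[:,:,::-1]; b=env.snapshot('top')[:,:,::-1]
z=lambda i,c,s:cv2.resize(i[c[1]:c[3],c[0]:c[2]],None,fx=s,fy=s,interpolation=cv2.INTER_CUBIC)
A=z(a,(300,190,400,320),4.5); B=z(b,(240,200,310,270),5)
cv=np.zeros((max(A.shape[0],B.shape[0]),A.shape[1]+B.shape[1],3),np.uint8)
cv[:A.shape[0],:A.shape[1]]=A; cv[:B.shape[0],A.shape[1]:]=B; print(A.shape,B.shape)
cv2.imwrite('pics/c4.png',cv)
s=env.get_state();t=s['tcp_pos'];print(t,s['force'],s['eef_rot'])
ps=lambda n,p:proj(n,p)
y=-11.4*np.pi/180;ex=np.array([np.cos(y),np.sin(y),0])
for lab,hx,hz in(('hinge corner',-42,5),('nose end',10,5),('nosecorner',22,5),('gate 0',0,5),('seat',0,57)):
    p=t+ex*hx/1000+[0,0,(hz-70)/1000]
    u=ps('scene',p);v=ps('top',p);print(lab,p.round(3),'crop',((u[0]-300)*4.5,(u[1]-190)*4.5),((v[0]-240)*5+450,(v[1]-200)*5))
```

```text
(585, 450, 3) (350, 350, 3)
[0.49029481 0.29224854 0.19775169] [-0.41763008 -0.78770498 -0.77593927] [ 3.29552113e-04  9.95042356e-01 -9.94512913e-02 -2.02160944e-04]
hinge corner [0.449 0.301 0.133] crop (np.float64(326.5810975622484), np.float64(255.87494813866405)) (np.float64(564.9868537126844), np.float64(305.30116030546196))
nose end [0.5   0.29  0.133] crop (np.float64(210.27980231637054), np.float64(199.829712363537)) (np.float64(603.4668450073212), np.float64(169.85397437055937))
nosecorner [0.512 0.288 0.133] crop (np.float64(184.6226387590669), np.float64(187.46560431254744)) (np.float64(612.2044427705837), np.float64(139.0981714442232))
gate 0 [0.49  0.292 0.133] crop (np.float64(231.98932066645983), np.float64(210.29146235456554)) (np.float64(596.1451534641213), np.float64(195.62587510246033))
seat [0.49  0.292 0.185] crop (np.float64(234.37757306014413), np.float64(98.59701244182124)) (np.float64(580.607700917973), np.float64(180.9988550007003))
```

View pics/c4.png

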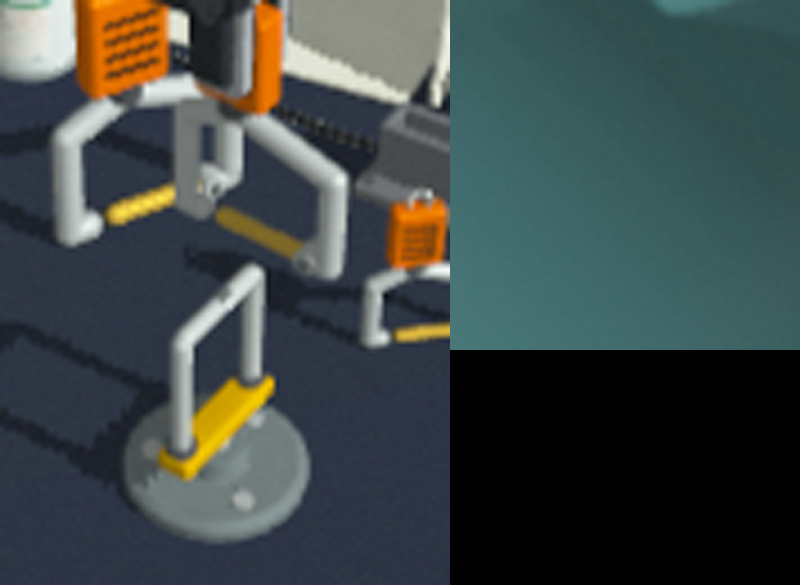

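The hook is above the eye: the gate runs from crop (218,213) to (300,255) and the bar from (182,340) to (255,270). The top view is blocked by the arm. Using the hook in hand to calibrate the scene camera.

Run:
```python
from h import *
t=env.get_state()['tcp_pos']
A=(300+182/4.5,190+341/4.5);B=(300+255/4.5,190+271/4.5)
y=-11.4*np.pi/180;ex=np.array([np.cos(y),np.sin(y),0]);ey=np.array([-ex[1],ex[0],0])
for db in((0,0),(.7,1.2),(.7,2.2)):
  for z in(.086,.09,.094,.1):
    P=at('scene',A[0]-db[0],A[1]-db[1],z);Q=at('scene',B[0]-db[0],B[1]-db[1],z);m=(P+Q)/2;d=P-Q
    print(db,z,m.round(4),'len',np.linalg.norm(d).round(3),'head',np.degrees(np.arctan2(-d[0],d[1])).round(1),'bar in hook x,y mm',((m-t)@ex*1e3).round(1),((m-t)@ey*1e3).round(1))
```

```text
(0, 0) 0.086 [0.4935 0.2953 0.086 ] len 0.049 head -10.6 bar in hook x,y mm 2.5 3.6
(0, 0) 0.09 [0.4917 0.2992 0.09  ] len 0.048 head -10.6 bar in hook x,y mm 0.0 7.1
(0, 0) 0.094 [0.49   0.3031 0.094 ] len 0.048 head -10.6 bar in hook x,y mm -2.5 10.6
(0, 0) 0.1 [0.4874 0.309  0.1   ] len 0.047 head -10.6 bar in hook x,y mm -6.2 15.8
(0.7, 1.2) 0.086 [0.4958 0.2931 0.086 ] len 0.049 head -10.5 bar in hook x,y mm 5.2 1.9
(0.7, 1.2) 0.09 [0.4941 0.297  0.09  ] len 0.049 head -10.5 bar in hook x,y mm 2.7 5.4
(0.7, 1.2) 0.094 [0.4923 0.3009 0.094 ] len 0.048 head -10.5 bar in hook x,y mm 0.3 8.9
(0.7, 1.2) 0.1 [0.4897 0.3068 0.1   ] len 0.048 head -10.5 bar in hook x,y mm -3.5 14.2
(0.7, 2.2) 0.086 [0.4969 0.2908 0.086 ] len 0.049 head -10.4 bar in hook x,y mm 6.7 -0.1
(0.7, 2.2) 0.09 [0.4951 0.2947 0.09  ] len 0.049 head -10.4 bar in hook x,y mm 4.2 3.4
(0.7, 2.2) 0.094 [0.4934 0.2987 0.094 ] len 0.048 head -10.4 bar in hook x,y mm 1.7 6.9
(0.7, 2.2) 0.1 [0.4907 0.3046 0.1   ] len 0.048 head -10.4 bar in hook x,y mm -2.0 12.2
```

Call:
arm_command(deltas=[{"dx": 0.003,"dy": 0.002,"dz": 0,"ax": 0,"ay": 0,"az": 0,"hand": 0.0},{"dx": 0,"dy": 0,"dz": -0.008,"ax": 0,"ay": 0,"az": 0,"hand": 0.0},{"dx": 0,"dy": 0,"dz": -0.005,"ax": 0,"ay": 0,"az": 0,"hand": 0.0},{"dx": 0,"dy": 0,"dz": -0.002,"ax": 0,"ay": 0,"az": 0,"hand": 0.0},{"dx": 0,"dy": 0,"dz": -0.002,"ax": 0,"ay": 0,"az": 0,"hand": 0.0},{"dx": 0,"dy": 0,"dz": -0.002,"ax": 0,"ay": 0,"az": 0,"hand": 0.0}])

```text
time: 6.63
tcp_pos: [0.4932, 0.2952, 0.1788]
eef_rot: [-0.0, 0.995, -0.099, -0.0]
force: [-0.8, 0.4, -1.7]
finger_gap: 0.153
grasp_force: 59.1
```

Call:
arm_command(deltas=[{"dx": 0,"dy": 0,"dz": -0.002,"ax": 0,"ay": 0,"az": 0,"hand": 0.0},{"dx": 0,"dy": 0,"dz": -0.002,"ax": 0,"ay": 0,"az": 0,"hand": 0.0}])

```text
time: 6.8
tcp_pos: [0.4933, 0.2953, 0.175]
eef_rot: [-0.0, 0.995, -0.099, 0.0]
force: [-0.3, -0.5, -1.4]
finger_gap: 0.157
grasp_force: 59.1
```

Call:
arm_command(deltas=[{"dx": 0,"dy": 0,"dz": -0.002,"ax": 0,"ay": 0,"az": 0,"hand": 0.0},{"dx": 0,"dy": 0,"dz": -0.002,"ax": 0,"ay": 0,"az": 0,"hand": 0.0}])

```text
time: 6.97
tcp_pos: [0.4933, 0.2953, 0.171]
eef_rot: [-0.0, 0.995, -0.099, 0.0]
force: [0.2, 0.2, -1.2]
finger_gap: 0.153
grasp_force: 59.1
```

Call:
arm_command(deltas=[{"dx": 0,"dy": 0,"dz": -0.002,"ax": 0,"ay": 0,"az": 0,"hand": 0.0},{"dx": 0,"dy": 0,"dz": -0.002,"ax": 0,"ay": 0,"az": 0,"hand": 0.0}])

```text
time: 7.13
tcp_pos: [0.4932, 0.2953, 0.1669]
eef_rot: [-0.0, 0.995, -0.099, -0.0]
force: [-0.5, -0.0, -1.1]
finger_gap: 0.151
grasp_force: 59.1
```

Call:
arm_command(deltas=[{"dx": 0,"dy": 0,"dz": -0.002,"ax": 0,"ay": 0,"az": 0,"hand": 0.0},{"dx": 0,"dy": 0,"dz": -0.001,"ax": 0,"ay": 0,"az": 0,"hand": 0.0}])

```text
time: 7.3
tcp_pos: [0.4933, 0.2954, 0.1641]
eef_rot: [-0.0, 0.995, -0.099, 0.0]
force: [-1.3, -0.8, 3.4]
finger_gap: 0.156
grasp_force: 59.9
```

Contact at TCP z≈0.165, so the bar top is at about 0.094, which agrees with the vision estimate. Now I press through.

Call:
arm_command(deltas=[{"dx": 0,"dy": 0,"dz": -0.002,"ax": 0,"ay": 0,"az": 0,"hand": 0.0},{"dx": 0,"dy": 0,"dz": -0.001,"ax": 0,"ay": 0,"az": 0,"hand": 0.0}])

```text
time: 7.47
tcp_pos: [0.4933, 0.2954, 0.1611]
eef_rot: [-0.0, 0.995, -0.099, 0.0]
force: [-1.0, -0.2, 5.9]
finger_gap: 0.151
grasp_force: 59.9
```

Call:
arm_command(deltas=[{"dx": 0,"dy": 0,"dz": -0.001,"ax": 0,"ay": 0,"az": 0,"hand": 0.0},{"dx": 0,"dy": 0,"dz": -0.001,"ax": 0,"ay": 0,"az": 0,"hand": 0.0}])

```text
time: 7.63
tcp_pos: [0.4933, 0.2954, 0.1592]
eef_rot: [-0.0, 0.995, -0.099, 0.0]
force: [-1.2, -0.7, 6.0]
finger_gap: 0.155
grasp_force: 59.9
```

Call:
arm_command(deltas=[{"dx": 0,"dy": 0,"dz": -0.002,"ax": 0,"ay": 0,"az": 0,"hand": 0.0},{"dx": 0,"dy": 0,"dz": -0.002,"ax": 0,"ay": 0,"az": 0,"hand": 0.0},{"dx": 0,"dy": 0,"dz": -0.002,"ax": 0,"ay": 0,"az": 0,"hand": 0.0}])

```text
time: 7.88
tcp_pos: [0.4938, 0.2954, 0.1535]
eef_rot: [-0.0, 0.995, -0.099, 0.001]
force: [0.9, -1.4, 8.1]
finger_gap: 0.157
grasp_force: 60.4
```

Call:
arm_command(deltas=[{"dx": 0,"dy": 0,"dz": -0.002,"ax": 0,"ay": 0,"az": 0,"hand": 0.0},{"dx": 0,"dy": 0,"dz": -0.002,"ax": 0,"ay": 0,"az": 0,"hand": 0.0},{"dx": 0,"dy": 0,"dz": -0.002,"ax": 0,"ay": 0,"az": 0,"hand": 0.0}])

```text
time: 8.13
tcp_pos: [0.4939, 0.2956, 0.1476]
eef_rot: [-0.001, 0.995, -0.099, 0.001]
force: [0.2, -0.5, 9.2]
finger_gap: 0.154
grasp_force: 60.6
```

Call:
arm_command(deltas=[{"dx": 0,"dy": 0,"dz": -0.002,"ax": 0,"ay": 0,"az": 0,"hand": 0.0},{"dx": 0,"dy": 0,"dz": -0.002,"ax": 0,"ay": 0,"az": 0,"hand": 0.0},{"dx": 0,"dy": 0,"dz": -0.002,"ax": 0,"ay": 0,"az": 0,"hand": 0.0}])

```text
time: 8.38
tcp_pos: [0.4936, 0.2958, 0.1417]
eef_rot: [-0.001, 0.995, -0.099, 0.001]
force: [-1.0, 0.2, 9.7]
finger_gap: 0.153
grasp_force: 60.7
```

```bash
python3 -c "
from h import *
save('scene','m1.png',(300,190,400,320),4.5)
s=env.get_state();print(s['force'],s['wrist_torque'])"
```

```text
[-3.35391688  1.50502133  8.60983113] [ 0.42942312  1.06578664 -0.00567123]
```

View pics/m1.png

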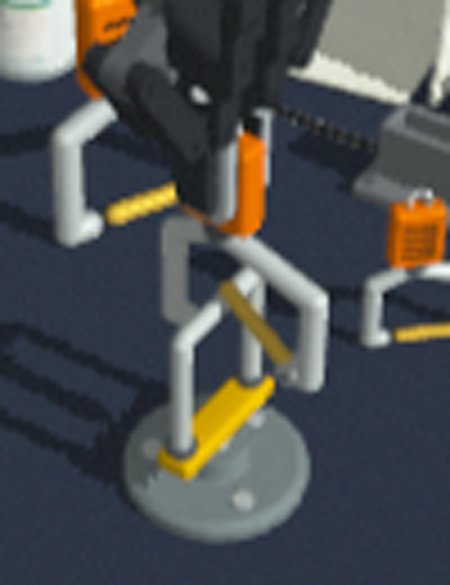

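The gate is swinging up over the bar at crop (220,295), and the nose passes on the far side. I continue.

Call:
arm_command(deltas=[{"dx": 0,"dy": 0,"dz": -0.002,"ax": 0,"ay": 0,"az": 0,"hand": 0.0},{"dx": 0,"dy": 0,"dz": -0.002,"ax": 0,"ay": 0,"az": 0,"hand": 0.0},{"dx": 0,"dy": 0,"dz": -0.002,"ax": 0,"ay": 0,"az": 0,"hand": 0.0}])

```text
time: 8.68
tcp_pos: [0.4931, 0.2959, 0.1355]
eef_rot: [-0.0, 0.995, -0.099, 0.0]
force: [-5.1, 2.0, 8.2]
finger_gap: 0.155
grasp_force: 60.6
```

Call:
arm_command(deltas=[{"dx": 0,"dy": 0,"dz": -0.002,"ax": 0,"ay": 0,"az": 0,"hand": 0.0},{"dx": 0,"dy": 0,"dz": -0.002,"ax": 0,"ay": 0,"az": 0,"hand": 0.0}])

```text
time: 8.85
tcp_pos: [0.4924, 0.2958, 0.1309]
eef_rot: [-0.0, 0.995, -0.099, -0.001]
force: [-1.4, -0.3, -0.7]
finger_gap: 0.155
grasp_force: 60.5
```

Call:
arm_command(deltas=[{"dx": 0,"dy": 0,"dz": -0.002,"ax": 0,"ay": 0,"az": 0,"hand": 0.0},{"dx": 0,"dy": 0,"dz": -0.001,"ax": 0,"ay": 0,"az": 0,"hand": 0.0}])

```text
time: 9.02
tcp_pos: [0.4932, 0.2951, 0.1276]
eef_rot: [0.0, 0.995, -0.099, -0.0]
force: [0.9, 0.0, -0.9]
finger_gap: 0.155
grasp_force: 60.4
```

Call:
arm_command(deltas=[{"dx": 0,"dy": 0,"dz": -0.001,"ax": 0,"ay": 0,"az": 0,"hand": 0.0},{"dx": 0,"dy": 0,"dz": -0.001,"ax": 0,"ay": 0,"az": 0,"hand": 0.0}])

```text
time: 9.18
tcp_pos: [0.4934, 0.2951, 0.1259]
eef_rot: [-0.0, 0.995, -0.099, -0.0]
force: [0.1, 0.0, -1.7]
finger_gap: 0.154
grasp_force: 60.4
```

The gate snapped shut at TCP z≈0.132 (force back to the hook's weight alone). Now the proof pull.

Call:
arm_command(deltas=[{"dx": 0,"dy": 0,"dz": 0.003,"ax": 0,"ay": 0,"az": 0,"hand": 0.0},{"dx": 0,"dy": 0,"dz": 0.004,"ax": 0,"ay": 0,"az": 0,"hand": 0.0},{"dx": 0,"dy": 0,"dz": 0.004,"ax": 0,"ay": 0,"az": 0,"hand": 0.0},{"dx": 0,"dy": 0,"dz": 0.003,"ax": 0,"ay": 0,"az": 0,"hand": 0.0},{"dx": 0,"dy": 0,"dz": 0.002,"ax": 0,"ay": 0,"az": 0,"hand": 0.0},{"dx": 0,"dy": 0,"dz": 0.002,"ax": 0,"ay": 0,"az": 0,"hand": 0.0},{"dx": 0,"dy": 0,"dz": 0.001,"ax": 0,"ay": 0,"az": 0,"hand": 0.0},{"dx": 0,"dy": 0,"dz": 0.001,"ax": 0,"ay": 0,"az": 0,"hand": 0.0}])

```text
time: 9.85
tcp_pos: [0.4933, 0.2952, 0.1462]
eef_rot: [-0.0, 0.995, -0.099, 0.0]
force: [-0.0, 0.0, -2.6]
finger_gap: 0.156
grasp_force: 60.4
```

Call:
arm_command(deltas=[{"dx": 0,"dy": 0,"dz": 0.001,"ax": 0,"ay": 0,"az": 0,"hand": 0.0}])

```text
time: 9.93
tcp_pos: [0.4932, 0.2953, 0.1471]
eef_rot: [-0.0, 0.995, -0.099, -0.0]
force: [-0.3, -0.1, -0.8]
finger_gap: 0.153
grasp_force: 60.4
```

Call:
arm_command(deltas=[{"dx": 0,"dy": 0,"dz": 0.001,"ax": 0,"ay": 0,"az": 0,"hand": 0.0}])

```text
time: 10.02
tcp_pos: [0.4932, 0.2952, 0.1481]
eef_rot: [0.0, 0.995, -0.099, -0.0]
force: [0.3, -0.8, -1.4]
finger_gap: 0.152
grasp_force: 60.4
```

Call:
arm_command(deltas=[{"dx": 0,"dy": 0,"dz": 0.001,"ax": 0,"ay": 0,"az": 0,"hand": 0.0}])

```text
time: 10.1
tcp_pos: [0.4932, 0.2953, 0.1491]
eef_rot: [0.0, 0.995, -0.099, -0.0]
force: [1.0, 0.7, -0.9]
finger_gap: 0.154
grasp_force: 60.4
```

Call:
arm_command(deltas=[{"dx": 0,"dy": 0,"dz": 0.001,"ax": 0,"ay": 0,"az": 0,"hand": 0.0}])

```text
time: 10.18
tcp_pos: [0.4932, 0.2953, 0.1501]
eef_rot: [-0.0, 0.995, -0.099, -0.0]
force: [1.1, -0.2, -1.4]
finger_gap: 0.156
grasp_force: 60.4
```

Call:
arm_command(deltas=[{"dx": 0,"dy": 0,"dz": 0.0007,"ax": 0,"ay": 0,"az": 0,"hand": 0.0}])

```text
time: 10.27
tcp_pos: [0.4932, 0.2953, 0.1509]
eef_rot: [-0.0, 0.995, -0.099, -0.0]
force: [-0.3, -0.1, -3.1]
finger_gap: 0.151
grasp_force: 60.4
```

Call:
arm_command(deltas=[{"dx": 0,"dy": 0,"dz": 0.0005,"ax": 0,"ay": 0,"az": 0,"hand": 0.0}])

```text
time: 10.35
tcp_pos: [0.4932, 0.2953, 0.1514]
eef_rot: [-0.0, 0.995, -0.099, -0.0]
force: [0.8, 0.1, -2.6]
finger_gap: 0.154
grasp_force: 60.4
```

Call:
arm_command(deltas=[{"dx": 0,"dy": 0,"dz": 0.0005,"ax": 0,"ay": 0,"az": 0,"hand": 0.0}])

```text
time: 10.43
tcp_pos: [0.4931, 0.2952, 0.1517]
eef_rot: [-0.0, 0.995, -0.099, -0.0]
force: [0.8, 0.6, -6.7]
finger_gap: 0.149
grasp_force: 59.6
```

Call:
arm_command(deltas=[{"dx": 0,"dy": 0,"dz": 0.0005,"ax": 0,"ay": 0,"az": 0,"hand": 0.0}])

```text
time: 10.52
tcp_pos: [0.4931, 0.2951, 0.152]
eef_rot: [0.0, 0.995, -0.099, -0.0]
force: [1.6, 0.7, -12.5]
finger_gap: 0.158
grasp_force: 58.9
```

Call:
arm_command(deltas=[{"dx": 0,"dy": 0,"dz": 0.0005,"ax": 0,"ay": 0,"az": 0,"hand": 0.0}])

```text
time: 10.6
tcp_pos: [0.493, 0.295, 0.1522]
eef_rot: [0.0, 0.995, -0.099, -0.0]
force: [3.1, 1.0, -17.1]
finger_gap: 0.156
grasp_force: 58.4
```

Call:
arm_command(deltas=[{"dx": 0,"dy": 0,"dz": -0.0007,"ax": 0,"ay": 0,"az": 0,"hand": 0.0},{"dx": 0,"dy": 0,"dz": 0,"ax": 0,"ay": 0,"az": 0,"hand": 0.0},{"dx": 0,"dy": 0,"dz": 0,"ax": 0,"ay": 0,"az": 0,"hand": 0.0}])

```text
time: 10.85
tcp_pos: [0.4931, 0.2951, 0.1519]
eef_rot: [0.0, 0.995, -0.099, -0.0]
force: [0.6, 0.6, -10.4]
finger_gap: 0.152
grasp_force: 59.7
```

Call:
arm_command(deltas=[{"dx": 0,"dy": 0,"dz": 0,"ax": 0,"ay": 0,"az": 0,"hand": 0.0}])

```text
time: 10.93
tcp_pos: [0.4931, 0.2952, 0.152]
eef_rot: [0.0, 0.995, -0.099, -0.0]
force: [1.6, 0.8, -10.1]
finger_gap: 0.154
grasp_force: 59.7
```

About 8.8 N net is held. I hold it a moment more, then lower.

Call:
arm_command(deltas=[{"dx": 0,"dy": 0,"dz": 0,"ax": 0,"ay": 0,"az": 0,"hand": 0.0},{"dx": 0,"dy": 0,"dz": 0,"ax": 0,"ay": 0,"az": 0,"hand": 0.0},{"dx": 0,"dy": 0,"dz": 0,"ax": 0,"ay": 0,"az": 0,"hand": 0.0},{"dx": 0,"dy": 0,"dz": 0,"ax": 0,"ay": 0,"az": 0,"hand": 0.0},{"dx": 0,"dy": 0,"dz": 0,"ax": 0,"ay": 0,"az": 0,"hand": 0.0},{"dx": 0,"dy": 0,"dz": 0,"ax": 0,"ay": 0,"az": 0,"hand": 0.0}])

```text
time: 11.43
tcp_pos: [0.4932, 0.2952, 0.152]
eef_rot: [0.0, 0.995, -0.099, -0.0]
force: [-0.3, 0.7, -11.2]
finger_gap: 0.153
grasp_force: 59.3
```

Call:
arm_command(deltas=[{"dx": 0,"dy": 0,"dz": -0.003,"ax": 0,"ay": 0,"az": 0,"hand": 0.0},{"dx": 0,"dy": 0,"dz": -0.004,"ax": 0,"ay": 0,"az": 0,"hand": 0.0},{"dx": 0,"dy": 0,"dz": -0.004,"ax": 0,"ay": 0,"az": 0,"hand": 0.0},{"dx": 0,"dy": 0,"dz": -0.004,"ax": 0,"ay": 0,"az": 0,"hand": 0.0},{"dx": 0,"dy": 0,"dz": -0.004,"ax": 0,"ay": 0,"az": 0,"hand": 0.0},{"dx": 0,"dy": 0,"dz": -0.004,"ax": 0,"ay": 0,"az": 0,"hand": 0.0},{"dx": 0,"dy": 0,"dz": -0.003,"ax": 0,"ay": 0,"az": 0,"hand": 0.0},{"dx": 0,"dy": 0,"dz": -0.003,"ax": 0,"ay": 0,"az": 0,"hand": 0.0},{"dx": 0,"dy": 0,"dz": -0.002,"ax": 0,"ay": 0,"az": 0,"hand": 0.0},{"dx": 0,"dy": 0,"dz": -0.001,"ax": 0,"ay": 0,"az": 0,"hand": 0.0}])

```text
time: 12.27
tcp_pos: [0.4931, 0.2952, 0.1198]
eef_rot: [0.0, 0.995, -0.099, -0.0]
force: [-0.4, 0.3, -1.3]
finger_gap: 0.151
grasp_force: 60.9
```

Call:
arm_command(deltas=[{"dx": 0,"dy": 0,"dz": -0.001,"ax": 0,"ay": 0,"az": 0,"hand": 0.0}])

```text
time: 12.35
tcp_pos: [0.4933, 0.2953, 0.1191]
eef_rot: [-0.0, 0.995, -0.099, 0.0]
force: [0.4, -0.0, -0.8]
finger_gap: 0.154
grasp_force: 60.9
```

Call:
arm_command(deltas=[{"dx": 0,"dy": 0,"dz": -0.0007,"ax": 0,"ay": 0,"az": 0,"hand": 0.0}])

```text
time: 12.43
tcp_pos: [0.4933, 0.2953, 0.1184]
eef_rot: [-0.0, 0.995, -0.099, 0.0]
force: [-0.1, 0.1, -2.1]
finger_gap: 0.15
grasp_force: 60.9
```

Call:
arm_command(deltas=[{"dx": 0,"dy": 0,"dz": -0.0007,"ax": 0,"ay": 0,"az": 0,"hand": 0.0}])

```text
time: 12.52
tcp_pos: [0.4933, 0.2953, 0.1178]
eef_rot: [-0.0, 0.995, -0.099, 0.0]
force: [0.2, 0.4, -2.3]
finger_gap: 0.156
grasp_force: 60.9
```

Call:
arm_command(deltas=[{"dx": 0,"dy": 0,"dz": -0.0005,"ax": 0,"ay": 0,"az": 0,"hand": 0.0}])

```text
time: 12.6
tcp_pos: [0.4933, 0.2953, 0.1172]
eef_rot: [-0.0, 0.995, -0.099, 0.0]
force: [-0.8, -0.1, -1.3]
finger_gap: 0.156
grasp_force: 60.9
```

Call:
arm_command(deltas=[{"dx": 0,"dy": 0,"dz": -0.0005,"ax": 0,"ay": 0,"az": 0,"hand": 0.0}])

```text
time: 12.68
tcp_pos: [0.4933, 0.2953, 0.1167]
eef_rot: [-0.0, 0.995, -0.099, 0.0]
force: [0.9, -0.2, -0.7]
finger_gap: 0.156
grasp_force: 60.9
```

Call:
arm_command(deltas=[{"dx": 0,"dy": 0,"dz": -0.0005,"ax": 0,"ay": 0,"az": 0,"hand": 0.0}])

```text
time: 12.77
tcp_pos: [0.4934, 0.2953, 0.1163]
eef_rot: [-0.0, 0.995, -0.099, 0.0]
force: [-0.4, -1.0, 2.7]
finger_gap: 0.153
grasp_force: 61.5
```

Seated: contact at 0.1163, where the bar meets the frame's top. Now I release gently.

Call:
arm_command(deltas=[{"dx": 0,"dy": 0,"dz": 0,"ax": 0,"ay": 0,"az": 0,"hand": 0.0},{"dx": 0,"dy": 0,"dz": 0,"ax": 0,"ay": 0,"az": 0,"hand": 0.0},{"dx": 0,"dy": 0,"dz": 0,"ax": 0,"ay": 0,"az": 0,"hand": 0.014},{"dx": 0,"dy": 0,"dz": 0,"ax": 0,"ay": 0,"az": 0,"hand": 0.017},{"dx": 0,"dy": 0,"dz": 0,"ax": 0,"ay": 0,"az": 0,"hand": 0.022},{"dx": 0,"dy": 0,"dz": 0,"ax": 0,"ay": 0,"az": 0,"hand": 0.03},{"dx": 0,"dy": 0,"dz": 0,"ax": 0,"ay": 0,"az": 0,"hand": 0.04},{"dx": 0,"dy": 0,"dz": 0,"ax": 0,"ay": 0,"az": 0,"hand": 0.05},{"dx": 0,"dy": 0,"dz": 0,"ax": 0,"ay": 0,"az": 0,"hand": 0.05},{"dx": 0,"dy": 0,"dz": 0,"ax": 0,"ay": 0,"az": 0,"hand": 0.05}], squeeze=20)

```text
time: 13.6
tcp_pos: [0.4933, 0.2953, 0.1162]
eef_rot: [-0.0, 0.995, -0.099, -0.0]
force: [-0.1, 0.2, -0.2]
finger_gap: 0.588
grasp_force: 0.0
```

```bash
python3 -c "
from h import *
save('scene','r1.png',(300,190,400,320),4.5)
s=env.get_state();print(s['tcp_pos'],s['force'],s['finger_gap'])"
```

```text
[0.49325554 0.29528301 0.1162147 ] [-0.41776441  0.14009046 -0.27926628] 0.5846159391247583
```

View pics/r1.png

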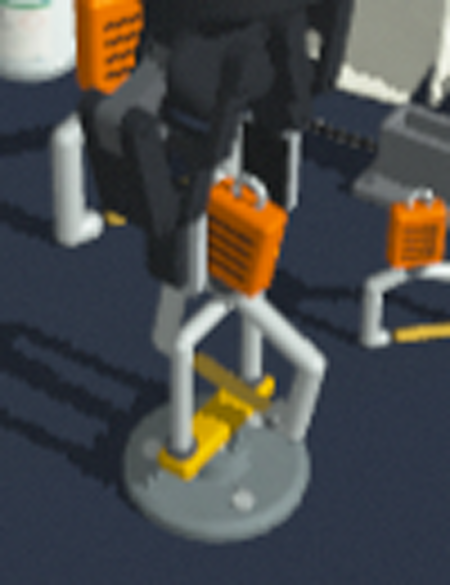

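The hook hangs on the bar with its gate shut below it, tilted slightly in its own plane. The fingers are clear at crop (180,260), so I retract upward.

Call:
arm_command(deltas=[{"dx": 0,"dy": 0,"dz": 0.01,"ax": 0,"ay": 0,"az": 0,"hand": 0.05},{"dx": 0,"dy": 0,"dz": 0.015,"ax": 0,"ay": 0,"az": 0,"hand": 0.05},{"dx": 0,"dy": 0,"dz": 0.02,"ax": 0,"ay": 0,"az": 0,"hand": 0.05},{"dx": 0,"dy": 0,"dz": 0.025,"ax": 0,"ay": 0,"az": 0,"hand": 0.05},{"dx": 0,"dy": 0,"dz": 0.03,"ax": 0,"ay": 0,"az": 0,"hand": 0.05},{"dx": 0,"dy": 0,"dz": 0.03,"ax": 0,"ay": 0,"az": 0,"hand": 0.05},{"dx": 0,"dy": 0,"dz": 0.02,"ax": 0,"ay": 0,"az": 0,"hand": 0.05},{"dx": 0,"dy": 0,"dz": 0,"ax": 0,"ay": 0,"az": 0,"hand": 0.05},{"dx": 0,"dy": 0,"dz": 0,"ax": 0,"ay": 0,"az": 0,"hand": 0.05},{"dx": 0,"dy": 0,"dz": 0,"ax": 0,"ay": 0,"az": 0,"hand": 0.05},{"dx": 0,"dy": 0,"dz": 0,"ax": 0,"ay": 0,"az": 0,"hand": 0.05},{"dx": 0,"dy": 0,"dz": 0,"ax": 0,"ay": 0,"az": 0,"hand": 0.05}])

```text
time: 14.65
tcp_pos: [0.4929, 0.2951, 0.2655]
eef_rot: [0.0, 0.995, -0.099, -0.001]
force: [-0.2, 0.4, -0.5]
finger_gap: 0.587
grasp_force: 0.0
```

```bash
python3 -c "
from h import *
save('scene','r2.png',(200,120,440,320),3)
s=env.get_state();print(s['tcp_pos'],s['force'],s['finger_gap'])"
```

```text
[0.4929971  0.29516613 0.26556819] [-0.01156799  0.4270056   0.19637509] 0.5837392295978826
```

View pics/r2.png

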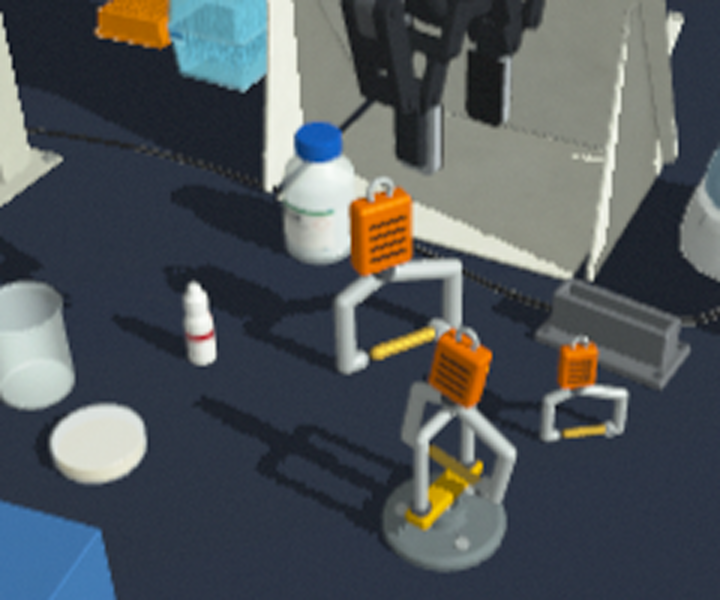

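The hook hangs on the bar, gate shut, gripper clear, and the bystanders have not moved. I let it settle and then hand in.

Call:
arm_command(deltas=[{"dx": 0,"dy": 0,"dz": 0,"ax": 0,"ay": 0,"az": 0,"hand": 0.05},{"dx": 0,"dy": 0,"dz": 0,"ax": 0,"ay": 0,"az": 0,"hand": 0.05},{"dx": 0,"dy": 0,"dz": 0,"ax": 0,"ay": 0,"az": 0,"hand": 0.05},{"dx": 0,"dy": 0,"dz": 0,"ax": 0,"ay": 0,"az": 0,"hand": 0.05},{"dx": 0,"dy": 0,"dz": 0,"ax": 0,"ay": 0,"az": 0,"hand": 0.05},{"dx": 0,"dy": 0,"dz": 0,"ax": 0,"ay": 0,"az": 0,"hand": 0.05},{"dx": 0,"dy": 0,"dz": 0,"ax": 0,"ay": 0,"az": 0,"hand": 0.05},{"dx": 0,"dy": 0,"dz": 0,"ax": 0,"ay": 0,"az": 0,"hand": 0.05},{"dx": 0,"dy": 0,"dz": 0,"ax": 0,"ay": 0,"az": 0,"hand": 0.05},{"dx": 0,"dy": 0,"dz": 0,"ax": 0,"ay": 0,"az": 0,"hand": 0.05},{"dx": 0,"dy": 0,"dz": 0,"ax": 0,"ay": 0,"az": 0,"hand": 0.05},{"dx": 0,"dy": 0,"dz": 0,"ax": 0,"ay": 0,"az": 0,"hand": 0.05}])

```text
time: 15.7
tcp_pos: [0.4932, 0.2953, 0.2662]
eef_rot: [-0.0, 0.995, -0.099, 0.0]
force: [0.5, 0.5, -0.5]
finger_gap: 0.589
grasp_force: 0.0
```

```bash
python3 -c "
from h import *
print(env.sign_off())"
```

```text
the job is handed in; nothing more can be done
None
```

The middle-sized hook is snapped onto the bench eye's bar and hangs there, slightly tilted, with its gate shut and the gripper clear; the proof pull briefly reached about 16 N, then held at about 9 N (limit 25 N), and the job was handed in at 15.7 s.

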